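Load the gluing jig and hold the cleat over its recess

TASK

Slide the tray with the recessed block on it by its upright handle into the slotted gluing jig, fully home against the end stop, and let go. Then pick up the larger of the two flat rectangular offcuts, lift it higher than the tin and carry it over, touching neither tin, jig nor block with it, until it hovers level over the recess, lined up as if about to be lowered in, about 10 mm above and not touching. Finish while still holding it there, ready for the glue, and leave the tin, the smaller offcut and the cork block where they are.

Things in the scene. Friction and masses are not known exactly. Their poses are not given: they have to be found in the camera images.
- jig: gluing jig fixed to the bench: two parallel plywood rails with overhanging lips and an end stop; no floor, the tray slides on the bench. Origin at bench level, middle of the open mouth; y points inward to the stop, x across, z up. Channel 115 mm wide, flared to 150 mm from y = 0 out to y = -36 mm; rails y = 0 to 140 mm, 25.5 mm tall; lips reach in to x = +-47.5 mm, 17.5 mm above the bench.
- jig_stop (a point): middle of the inner face of the jig's upright plywood end stop, 140 mm in from the mouth along the jig's y, at bench level; axes as the jig's. The stop is 12 mm thick, 143 mm wide, 70 mm tall, with two small steel angles 45 mm tall behind it, to 26 mm beyond this point.
- tray_nose (a point): middle of the front edge of the loose aluminium tray, 3 mm above the bench. Tray 110 mm wide (x) x 195 mm long (y) x 6 mm thick, flat on the bench, 0.35 kg; y points forward (towards the jig), z up. The front 10 mm is only 96 mm wide. Fully home: this point touches the end stop (jig y = 140 mm, jig x about 0), axes parallel to the jig's.
- tray_handle (a point): grip point on the upright wooden handle across the back of the tray: 70 mm long (tray x), 14 mm thick (tray y), from 6 to 56 mm above the bench; this point is in its middle plane, 42 mm above the bench, 180.5 mm behind tray_nose. Pinch it from above, fingers closing along tray y. 34 mm free between it and the rib behind the block. Axes as the tray's.
- pocket (a point): centre of the mouth of the recess in the top of the pine block that rides loose on the tray between low ribs (2 mm play). Block 75 (x) x 120 (y) x 26 mm, about 0.2 kg; its top and this point are 32 mm above the bench. Recess 49 (x) x 94 (y) mm, 14 mm deep. y along its long side (the sliding direction), z up; about 73 mm behind tray_nose.
- block: the same recessed pine block; origin at the centre of its underside, 26 mm below the point pocket, same axes.
- tray: the tray; origin at the centre of its underside, 97.5 mm behind tray_nose along y and 3 mm lower.
- cleat_centre (a point): centre of the loose pine cleat, the larger of the two flat rectangular offcuts: 45 (x) x 90 (y) x 19 mm (z), 37 g, lying flat, this point 9.5 mm above the bench. Pick it from above across its 45 mm width (fingers closing along its x). At the end its y lies along the recess's y (either way round), this point above pocket by 9.5 mm plus the gap.
- cleat: the same cleat; origin at the centre of its underside.
- small_offcut: bystander: smaller flat pine offcut 34 x 60 x 14 mm, which may have changed places with the cleat; origin at the centre of its underside.
- tin: bystander and obstacle: open metal tin, 76 mm diameter, 102 mm tall, empty, standing upright between the offcuts and the jig; origin at the centre of its underside.
- cork_block: bystander: cork sanding block 64 x 117 x 27 mm; origin at the centre of its underside.
Mind the look-alikes: they are no part of the job. Leave any turquoise look-alike of the cleat alone.

How it is judged:
By the outcome, as a careful person would: the job done as asked, in the order asked, and still so for the second after the job is handed in, while the arm keeps its last pose, push and grip.
It also fails if it takes over 64 s, if anything falls off the work surface, if the arm or the gripper's body presses on something with over 40 N, if the wrist force passes 120 N, or if a joint passes its speed limit or range.

ROBOT

A 7-joint arm with a two-finger parallel gripper is mounted at the origin on the work surface; the furniture and walls round the work are solid. World frame = base frame: x ahead of the robot, y to its left, z up, the work surface at z = 0. Lengths are in m, angles in rad, forces in N, time in s.
With the tool pointing down it reaches from about 0.425 to 0.925 m from the base axis. Payload 6.8 kg.
Tool frame: the origin (TCP) lies on the mounting face of the last link; the fingertips stand 173 mm ahead of it and the grasp point (between the pads) lies 155 mm ahead of it (grip_point_offset is the distance from the TCP to the grasp point, in m); x points along the fingers, z is the direction in which the jaws open and shut, and the axes are right-handed (so a half turn about x gives the same grasp; the last joint's range is limited). The gripper opens to 85 mm and grips with 20 to 120 N. Pads are 22 mm wide; open, the fingers measure 114 mm over their backs; the gripper's body (76 mm by 85 mm) begins 54 mm behind the grasp point. The pads swing forward as they close: fully open they stand 13 mm farther back than shut.
Start: joints at [1.121, 0.477, 0.022, 1.555, -0.011, 1.109, -0.083], TCP at [0.226, -0.636, 0.405] pointing down, gripper open.
Joint ranges: [-2.96, 2.96], [-0.34, 2.1], [-1.41, 1.46], [0.24, 2.44], [-1.37, 4.51], [0.17, 1.92], [-2.96, 2.96]. Speed limits (rad/s): [2.39, 2.39, 3.14, 3.14, 3.14, 3.14, 3.14].

INTERFACE

Orientations are given as a rotation vector (axis times angle).
In Python, from bench import * gives the robot as it stands. The module is installed in compiled form; this text tells all that it offers.
- The arm moves only by the tool servo_tool, never from a script. Its argument "motion" is a list of rows, each a list of 5 numbers: the shift along the tool's x, y, z in m, then the turn about the tool's x in degrees, then the gripper command: -1 is fully open, 1 is shut, values between are in proportion. In form: [[dx, dy, dz, turn, fingers], ...]. A call has 1 to 8 rows; each row is the pose to reach, as a shift and turn from the pose measured when the call began, along the tool's axes at that moment; what a row does not reach only later rows make up. A row lasts 1/10 s, in which the tool goes at most 50 mm and 8.59 degrees, less where a joint would pass 70% of its speed; a pose out of reach is approached as far as the arm can. A call with a gripper value outside its range is refused whole. The fingers move at their own pace and stop on an object; "force" is the grip in N (left out, the last holds). Time passes only in rows, so rows that repeat a pose let the fingers close. It gives the time, the measured TCP pose, the force and the opening at its end, in the units of the state.
- get_obs(): the state, without advancing time (a new reading comes with each control period).
- grab_frame(name): name is "scene" or "top" or "wrist"; returns the picture (420x560x3 uint8, red, green, blue); there is no depth.
- camera_params(name): a dict with "mtx" (3x3 intrinsics, pixels), "world_to_cam" (4x4, takes a point from world to camera coordinates); the wrist camera has in their place "T_tool_cam" (4x4, takes a point from camera to tool coordinates, whose origin is the TCP and whose axes are the tool frame's). Camera axes: x right, y down, z forward; pixel columns grow to the right and rows downward; lengths in m; the calibration is good to about 2 mm. A picture is of the moment at which its call begins: read the wrist's pose just before it. camera_params takes no time and is no camera call.
- hand_in(): hands the job in, once; it reports no verdict.
The state is a dict: "clock": time; "joints": joint angles; "qvel": joint speeds; "tau": joint torques, N m; "tcp_pos": TCP position; "orientation": TCP orientation; "contact_force": force on the tool from outside, world axes, zero at the start; "moment": the same for the moment, N m; "grip_width": finger opening in m.
Only numpy, scipy, OpenCV 4.12 (cv2) and the standard library are available. Lean on these libraries where they do the work, as an engineer would, in place of code of your own. Each camera call takes 0.05 s, during which the arm holds its last target. There are 200 camera calls.

## Working session

There is one attempt and no reset: what is moved stays moved. The work goes in short steps, Python scripts to look and compute and a tool call to move; the robot and the scene stay as the last step left them, time stands still between calls to the robot, and variables do not carry over. Pictures are saved under pics/ and viewed, about 8 in all and at most 12, crops included, and the job is handed in when it is done.

Besides the shell and the picture viewer there is one more tool, called as name(argument=value, ...), one argument or row to a line, values as JSON. servo_tool: Moves the arm, as the interface text tells. Its arguments: {"type":"object","properties":{"motion":{"type":"array","items":{"type":"array","items":{"type":"number"}}},"force":{"type":"number"}},"required":["motion"]}

```bash
mkdir -p pics; python3 - <<'E'
from bench import *
import cv2, numpy as np
o=get_obs(); print(o)
a=grab_frame("scene"); b=grab_frame("top")
cv2.imwrite("pics/scene.png",a[:,:,::-1]); cv2.imwrite("pics/top.png",b[:,:,::-1])
for n in("scene","top","wrist"):
  for k,v in camera_params(n).items(): print(n,k,np.round(np.array(v),4).tolist())
E
```

```text
{'clock': 0.0, 'joints': array([ 1.12090584,  0.47785254,  0.02234021,  1.55649271, -0.01152725,
        1.10928906, -0.08307438]), 'qvel': array([-4.16229368e-04,  8.40634913e-05,  5.71356823e-04,  1.24024627e-04,
        1.01273432e-04, -1.52622917e-03, -3.38114765e-04]), 'tau': array([ 1.91231034e-04, -5.96454549e+01,  1.60784896e+00, -2.81193495e+01,
        1.22398627e-02,  9.42255661e-03,  3.00949132e-07]), 'tcp_pos': array([ 0.22615838, -0.63568403,  0.40367282]), 'orientation': array([ 0.95487048,  1.35341484, -0.9532112 ]), 'contact_force': array([ 0.9307523 ,  0.04667489, -0.33624018]), 'moment': array([-0.01299059, -0.0203859 , -0.03384878]), 'grip_width': 0.08562518273485714}
scene mtx [[443.267, 0.0, 285.8351], [0.0, 443.267, 208.038], [0.0, 0.0, 1.0]]
scene world_to_cam [[-0.7238, -0.6899, 0.0126, 0.3177], [-0.3979, 0.4024, -0.8245, 0.1548], [0.5638, -0.6018, -0.5657, 0.9205], [0.0, 0.0, 0.0, 1.0]]
top mtx [[502.0495, 0.0, 280.0796], [0.0, 502.0495, 209.976], [0.0, 0.0, 1.0]]
top world_to_cam [[0.0677, -0.9977, -0.0013, 0.0461], [-0.9775, -0.0661, -0.2001, 0.4162], [0.1996, 0.0149, -0.9798, 1.3193], [0.0, 0.0, 0.0, 1.0]]
wrist mtx [[362.6787, 0.0, 273.8303], [0.0, 362.6787, 208.6987], [0.0, 0.0, 1.0]]
wrist T_tool_cam [[-0.0014, -0.3283, 0.9446, 0.0305], [-0.0001, -0.9446, -0.3283, 0.0844], [1.0, -0.0006, 0.0013, 0.0009], [0.0, 0.0, 0.0, 1.0]]
```

View pics/top.png

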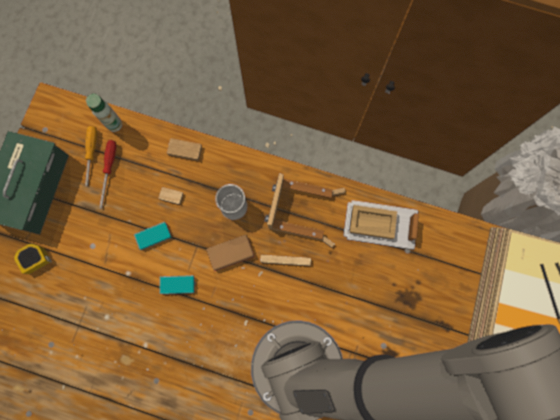

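View pics/scene.png

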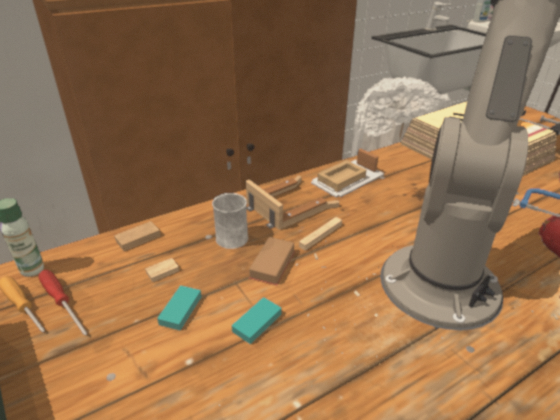

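The top view shows the stop at about (275,202), the jig mouth near (340,215), the tray at (380,225) and its handle at (413,228).

Things that could be taken for the cleat:
- larger pine offcut (184,149)
- small pine offcut (171,196)
- turquoise look-alikes (153,237) and (177,286)
- pine strip (285,261)
- cork block (230,253)

I choose (184,149) and will check it in a close crop.

```bash
cat > h.py <<'E'
from bench import *
import cv2, numpy as np
from scipy.spatial.transform import Rotation as R
def cam(name,o=None):
    p=camera_params(name); K=np.array(p["mtx"])
    if name=="wrist":
        T=np.eye(4); T[:3,:3]=R.from_rotvec(o["orientation"]).as_matrix(); T[:3,3]=o["tcp_pos"]
        return K,T@np.array(p["T_tool_cam"])
    return K,np.linalg.inv(np.array(p["world_to_cam"]))
def ray(c,uv,z):
    K,T=c; uv=np.atleast_2d(np.array(uv,float))
    d=(T[:3,:3]@np.linalg.inv(K)@np.c_[uv,np.ones(len(uv))].T).T
    return T[:3,3]+d*((z-T[2,3])/d[:,2])[:,None]
def proj(c,P):
    K,T=c; q=np.linalg.inv(T)@np.r_[P,1]; q=K@q[:3]; return q[:2]/q[2]
def tool(o): return R.from_rotvec(o["orientation"]).as_matrix()
E
python3 - <<'E'
from h import *
b=cv2.imread("pics/top.png"); c=cam("top")
def up(x0,y0,x1,y1,s): return cv2.resize(b[y0:y1,x0:x1],None,fx=s,fy=s,interpolation=cv2.INTER_CUBIC)
cv2.imwrite("pics/c1.png",np.vstack([up(260,165,425,255,4.8)[:432,:790],np.pad(up(150,130,270,165,4.8),((0,0),(0,214),(0,0)))[:168,:790]]))
for n,uv,z in [("cleat",(184,149),.019),("small",(171,196),.014),("stop",(275,202),.07),("handle",(413,228),.056),("nose",(347,222),.006),("tin",(231,200),.102),("pocket",(373,224),.032)]:
    P=ray(c,uv,z)[0]; print(n,P.round(3),np.hypot(*P[:2]).round(3))
print(tool(get_obs()).round(3))
E
```

```text
cleat [0.574 0.358 0.019] 0.676
small [0.437 0.38  0.014] 0.579
stop [0.427 0.089 0.07 ] 0.436
handle [ 0.384 -0.283  0.056] 0.477
nose [ 0.398 -0.113  0.006] 0.414
tin [0.418 0.202 0.102] 0.464
pocket [ 0.392 -0.18   0.032] 0.432
[[-0.001  0.942  0.335]
 [ 0.001  0.335 -0.942]
 [-1.    -0.    -0.002]]
```

View pics/c1.png

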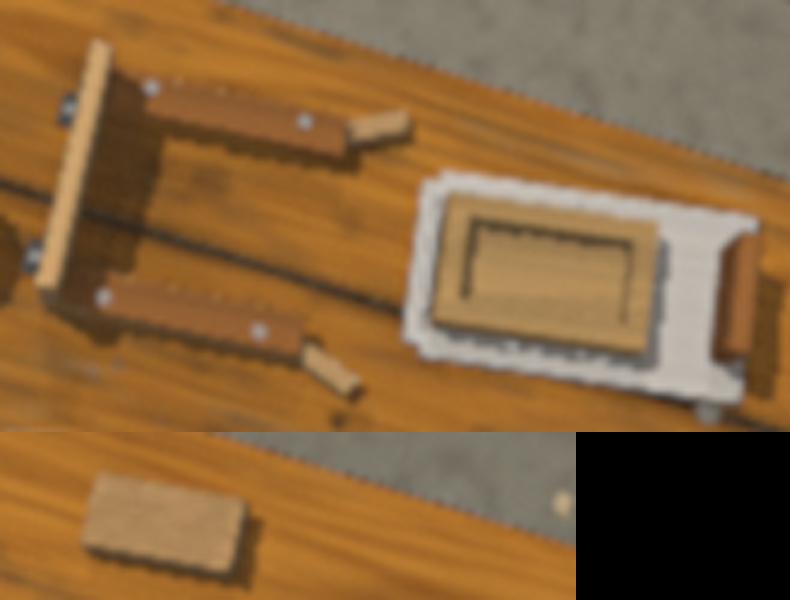

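The crop confirms that (184,149) is the larger plain pine offcut, about 82x42 mm by eye. The tray is yawed a few degrees from the jig. I'm moving the wrist camera over the jig and tray to measure them more finely.

servo_tool(
  motion=[
    [-0.005, 0.03, -0.03, 0, -1],
    [-0.01, 0.06, -0.06, 0, -1],
    [-0.015, 0.094, -0.096, 0, -1],
    [-0.02, 0.128, -0.131, 0, -1],
    [-0.025, 0.162, -0.166, 0, -1],
    [-0.03, 0.196, -0.201, 0, -1],
    [-0.035, 0.23, -0.236, 0, -1],
    [-0.04, 0.264, -0.271, 0, -1],
  ],
)

```text
clock: 0.9
tcp_pos: [0.3844, -0.2899, 0.4443]
orientation: [0.955, 1.353, -0.954]
contact_force: [0.5, -0.4, 1.0]
grip_width: 0.0853
```

servo_tool(
  motion=[
    [-0.002, 0.035, -0.034, 8, -1],
    [-0.003, 0.065, -0.065, 16, -1],
    [-0.005, 0.09, -0.09, 21, -1],
    [-0.005, 0.105, -0.105, 25, -1],
    [-0.005, 0.11, -0.112, 25, -1],
    [-0.005, 0.11, -0.112, 25, -1],
    [-0.005, 0.11, -0.112, 25, -1],
  ],
)

```text
clock: 1.6
tcp_pos: [0.4498, -0.149, 0.4492]
orientation: [1.279, 1.165, -1.28]
contact_force: [-0.3, 0.6, 0.6]
grip_width: 0.0855
```

```bash
python3 - <<'E'
from h import *
o=get_obs(); a=grab_frame("wrist"); np.savez("w1.npz",a=a,p=o["tcp_pos"],r=o["orientation"])
print(o["clock"],o["tcp_pos"],tool(o).round(3)); cv2.imwrite("pics/w1.png",cv2.resize(a[:,:,::-1],None,fx=1.4,fy=1.4,interpolation=cv2.INTER_CUBIC))
E
```

```text
1.6 [ 0.44984488 -0.14897072  0.44915893] [[-0.002  0.995 -0.095]
 [ 0.001 -0.095 -0.995]
 [-1.    -0.002 -0.001]]
```

View pics/w1.png

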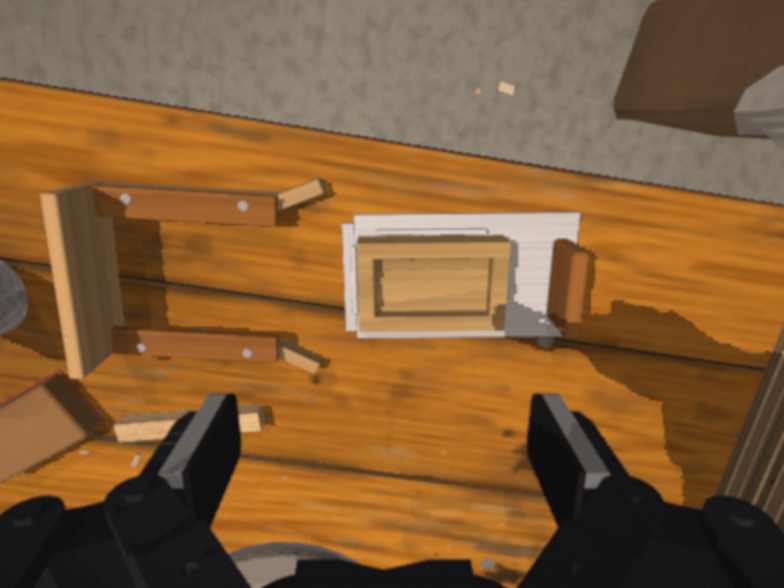

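The wrist view (784 px scale) shows the jig rails from (97,200) to (277,222) and from (113,340) to (277,345), with the stop at (60-120,185-375). The tray runs x 343-580, y 213-338, and its handle is at (553-590,240-322). The tin's edge is at (5,295) and the cork block at (50,420). I'll measure from colour masks.

```bash
cat > m1.py <<'E'
from h import *
d=np.load("w1.npz"); a=d["a"]; o=dict(tcp_pos=d["p"],orientation=d["r"]); c=cam("wrist",o)
hsv=cv2.cvtColor(a,cv2.COLOR_RGB2HSV)
def clicks(n,pts,z):
    P=ray(c,np.array(pts)/1.4,z); print(n,P[:,:2].round(4).tolist()); return P
t=clicks("tray BR,FR?,far/near",[(580,213),(355,215),(358,338),(343,224),(347,331)],.006)
r=clicks("rails top: far in mouth, near in mouth, far in end, near in end",[(277,225),(277,339),(105,210),(115,328)],.0255)
s=clicks("stop top inner edge ends",[(53,192),(83,376)],.07)
h=clicks("handle px",[(553,240),(590,243),(585,322),(549,318)],.056)
for z in (.006,): clicks("block-pocket top",[(357,238),(509,238),(506,331),(358,332)],.032); clicks("pocket",[(375,258),(492,258),(490,315),(375,315)],.032)
for n,p in (("tray px",(450,225)),("rail px",(200,207)),("rail2",(200,347)),("handleL",(560,280)),("handleR",(580,280)),("block",(440,245)),("wood",(300,260)),("stop L",(60,280)),("stop R",(90,280))):
    print(n,hsv[int(p[1]/1.4),int(p[0]/1.4)])
w=(hsv[...,1]<60)&(hsv[...,2]>110); w[:140]=0; w[250:]=0
n,l,st,ce=cv2.connectedComponentsWithStats(w.astype(np.uint8)); i=1+np.argmax(st[1:,4]); print(st[i])
def edge(m,axis,lo,hi,first):  # edge pixel per row/col, line fit in the image
    pts=[]
    for k in range(lo,hi):
        q=np.flatnonzero(m[:,k] if axis=="c" else m[k])
        if len(q): e=q[0]-.5 if first else q[-1]+.5; pts.append((k,e) if axis=="c" else (e,k))
    return np.array(pts,np.float32)
def line(n,pts,z):
    P=ray(c,pts,z)[:,:2]; v=cv2.fitLine(P.astype(np.float32),cv2.DIST_HUBER,0,.01,.01).ravel()
    v=v if v[1]>0 else np.r_[-v[:2],v[2:]]
    print(n,"dir deg from +y toward +x",np.degrees(np.arctan2(v[0],v[1])).round(2),"pt",v[2:].round(4),"rms",np.abs((P-v[2:])@[v[1],-v[0]]).mean().round(5)); return v
T=l==i
line("tray far edge",edge(T,"c",260,405,True),.006); line("tray near edge",edge(T,"c",262,350,False),.006)
line("tray nose",edge(T,"r",166,232,True),.006); line("tray back far", edge(T,"r",156,168,False),.006)
g=cv2.cvtColor(a,cv2.COLOR_RGB2GRAY).astype(float); g=cv2.GaussianBlur(g,(0,0),.8); gy=cv2.Sobel(g,cv2.CV_64F,0,1)
def gedge(n,u0,v0,u1,v1,z,w=4):
    pts=[]
    for u in range(int(u0/1.4)+3,int(u1/1.4)-3):
        v=(v0+(v1-v0)*(u*1.4-u0)/(u1-u0))/1.4; k=np.arange(int(v)-w,int(v)+w+1); e=np.abs(gy[k,u]); pts.append((u,(k*e**2).sum()/(e**2).sum()))
    return line(n,np.array(pts),z)
gedge("rail far inner",125,215,277,225,.0255); gedge("rail near inner",115,328,277,339,.0255)
gedge("rail far outer",100,186,277,194,.0255); gedge("rail near outer",115,353,277,362,.0255)
E
python3 m1.py
```

```text
tray BR,FR?,far/near [[0.4437, -0.3108], [0.4595, -0.1278], [0.3501, -0.118], [0.4531, -0.1171], [0.3577, -0.109]]
rails top: far in mouth, near in mouth, far in end, near in end [[0.461, -0.0675], [0.3644, -0.0515], [0.4854, 0.0634], [0.3873, 0.0823]]
stop top inner edge ends [[0.5062, 0.0701], [0.367, 0.0904]]
handle px [[0.4366, -0.2732], [0.4317, -0.3002], [0.3691, -0.2988], [0.3751, -0.2711]]
block-pocket top [[0.4462, -0.1292], [0.435, -0.2468], [0.3563, -0.2432], [0.3671, -0.1211]]
pocket [[0.4289, -0.1415], [0.4201, -0.2332], [0.3718, -0.2304], [0.3808, -0.1366]]
tray px [ 13  27 215]
rail px [ 14 180 157]
rail2 [ 14 182 157]
handleL [ 14 178 102]
handleR [ 14 178 168]
block [ 16 137 190]
wood [ 15 201 147]
stop L [ 16 127 218]
stop R [ 16 125  90]
[ 245  152  170   89 5827]
tray far edge dir deg from +y toward +x 4.89 pt [ 0.4511 -0.2351] rms 0.00028
tray near edge dir deg from +y toward +x 4.54 pt [ 0.346  -0.1797] rms 0.00034
tray nose dir deg from +y toward +x -85.03 pt [ 0.4208 -0.1132] rms 0.0003
tray back far dir deg from +y toward +x -88.51 pt [ 0.4331 -0.3092] rms 0.00031
rail far inner dir deg from +y toward +x 9.16 pt [ 0.4687 -0.0113] rms 0.00031
rail near inner dir deg from +y toward +x 8.44 pt [0.3785 0.0237] rms 0.00069
rail far outer dir deg from +y toward +x 7.37 pt [0.4966 0.0078] rms 0.00033
rail near outer dir deg from +y toward +x 9.23 pt [0.3541 0.0237] rms 0.00107
```

servo_tool(
  motion=[
    [0.03, -0.008, 0.03, -0.65, 0.18],
    [0.06, -0.016, 0.06, -0.65, 0.18],
    [0.09, -0.024, 0.09, -0.65, 0.18],
    [0.12, -0.031, 0.12, -0.65, 0.18],
    [0.15, -0.036, 0.14, -0.65, 0.18],
    [0.17, -0.0365, 0.1477, -0.65, 0.18],
    [0.179, -0.0365, 0.1477, -0.65, 0.18],
    [0.179, -0.0365, 0.1477, -0.65, 0.18],
  ],
)

```text
clock: 2.45
tcp_pos: [0.3982, -0.2929, 0.2692]
orientation: [1.272, 1.172, -1.274]
contact_force: [-0.1, 0.2, -0.9]
grip_width: 0.0353
```

```bash
python3 - <<'E'
from h import *
o=get_obs(); a=grab_frame("wrist"); np.savez("w2.npz",a=a,p=o["tcp_pos"],r=o["orientation"])
print(o["clock"],o["tcp_pos"],o["grip_width"]); cv2.imwrite("pics/w2.png",cv2.resize(a[:,:,::-1],None,fx=1.4,fy=1.4,interpolation=cv2.INTER_CUBIC))
T=tool(o); print(T.round(3)); g=o["tcp_pos"]
print("expected handle top corners px*1.4:")
t=np.array([.0837,.9965]);tx=np.array([.9965,-.0837]);h=np.array([.3915,-.2919])
for i in(1,-1):
  for j in(1,-1): print(i,j,proj(cam("wrist",o),np.r_[h+i*.035*tx+j*.007*t,.056])*1.4)
E
```

```text
2.45 [ 0.39816617 -0.292914    0.26918637] 0.03526497675237174
[[-0.004  0.996 -0.086]
 [ 0.002 -0.086 -0.996]
 [-1.    -0.004 -0.002]]
expected handle top corners px*1.4:
1 1 [361.38938943 273.0121242 ]
1 -1 [398.66478157 272.93046643]
-1 1 [364.17263425 431.85178511]
-1 -1 [397.40460097 431.79091136]
```

View pics/w2.png

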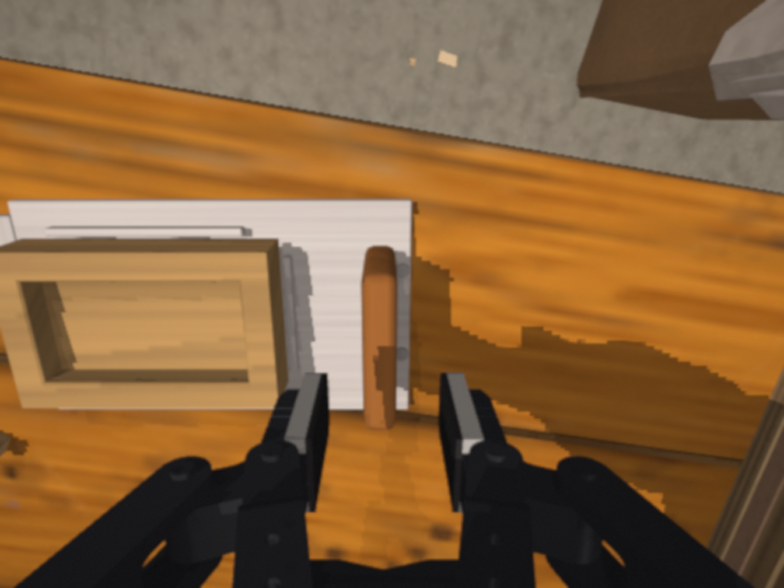

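The handle appears at (361-398, 248-428), on the predicted pixels and centred between the fingers. The block's edge is at x≈283, clear of the fingers' descent. Descending and gripping.

servo_tool(
  motion=[
    [0.025, 0, 0, 0, 0.18],
    [0.05, 0, 0, 0, 0.18],
    [0.068, 0, 0, 0, 0.18],
    [0.072, 0, 0, 0, 0.18],
    [0.072, 0, 0, 0, 1],
    [0.072, 0, 0, 0, 1],
    [0.072, 0, 0, 0, 1],
    [0.072, 0, 0, 0, 1],
  ],
  force=50,
)

```text
clock: 3.3
tcp_pos: [0.3993, -0.2924, 0.1994]
orientation: [1.272, 1.169, -1.271]
contact_force: [0.0, 2.3, 8.3]
grip_width: 0.0133
```

```bash
python3 - <<'E'
from h import *
o=get_obs(); print(o["clock"],o["tcp_pos"].round(4),o["grip_width"],o["contact_force"].round(1)); print(tool(o).round(4))
E
```

```text
3.3 [ 0.3993 -0.2924  0.1994] 0.013328755049263757 [0.  2.3 8.3]
[[-4.000e-04  9.964e-01 -8.460e-02]
 [ 7.000e-04 -8.460e-02 -9.964e-01]
 [-1.000e+00 -4.000e-04 -7.000e-04]]
```

servo_tool(
  motion=[
    [0, -0.004, -0.001, 1.2, 1],
    [0, -0.008, -0.0017, 2.5, 1],
    [0, -0.0123, -0.0025, 3.7, 1],
    [0, -0.0123, -0.0025, 3.7, 1],
    [0, -0.0123, -0.0025, 3.7, 1],
  ],
)

```text
clock: 3.8
tcp_pos: [0.3868, -0.289, 0.1995]
orientation: [1.318, 1.136, -1.319]
contact_force: [-2.5, -0.5, 0.5]
grip_width: 0.0133
```

```bash
cat > s.py <<'E'
from h import *
o=get_obs(); T=tool(o); p=np.radians(8.55); j=np.array([np.sin(p),np.cos(p)]); jx=np.array([j[1],-j[0]]); g=o["tcp_pos"][:2]
print(o["clock"],o["tcp_pos"].round(4),o["grip_width"].round(4),"F",o["contact_force"].round(1),"F jx,j",(o["contact_force"][:2]@jx).round(1),(o["contact_force"][:2]@j).round(1)); print("y",T[:,1].round(4),"z",T[:,2].round(4),"yaw",np.degrees(np.arctan2(-T[0,2],-T[1,2])).round(2),"jx",(g@jx).round(4),"s",(g@j).round(4))
E
python3 s.py
```

```text
Traceback (most recent call last):
  File "s.py", line 3, in <module>
    print(o["clock"],o["tcp_pos"].round(4),o["grip_width"].round(4),"F",o["contact_force"].round(1),"F jx,j",(o["contact_force"][:2]@jx).round(1),(o["contact_force"][:2]@j).round(1)); print("y",T[:,1].round(4),"z",T[:,2].round(4),"yaw",np.degrees(np.arctan2(-T[0,2],-T[1,2])).round(2),"jx",(g@jx).round(4),"s",(g@j).round(4))
                                           ^^^^^^^^^^^^^^^^^^^^^
AttributeError: 'float' object has no attribute 'round'
```

```bash
sed -i 's/o\["grip_width"\].round(4)/round(o["grip_width"],4)/' s.py; python3 s.py; python3 - <<'E'
from h import *
o=get_obs(); a=grab_frame("wrist"); cv2.imwrite("pics/w3.png",cv2.resize(a[:,:,::-1],None,fx=1.4,fy=1.4,interpolation=cv2.INTER_CUBIC))
np.savez("w3.npz",a=a,p=o["tcp_pos"],r=o["orientation"])
E
```

```text
3.8 [ 0.3868 -0.289   0.1995] 0.0133 F [-2.5 -0.5  0.5] F jx,j -2.4 -0.8
y [ 0.9888 -0.149  -0.0014] z [-1.490e-01 -9.888e-01 -6.000e-04] yaw 8.57 jx 0.4255 s -0.2282
```

View pics/w3.png

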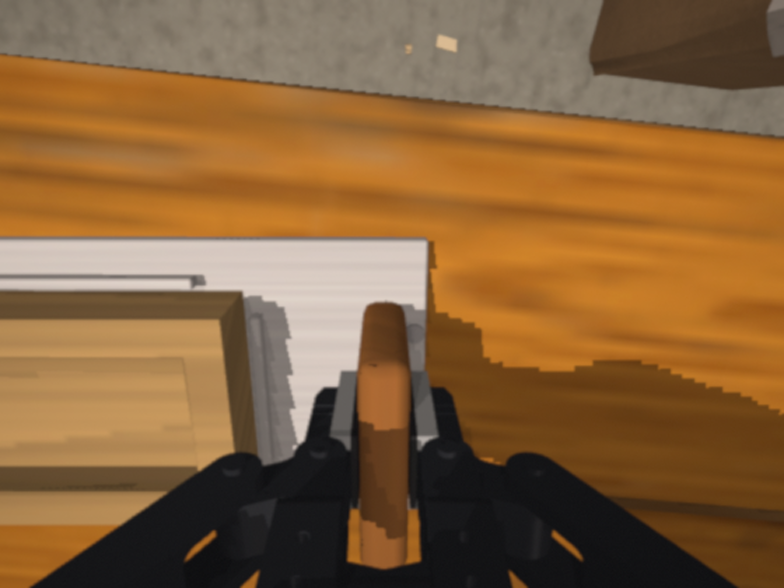

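The handle is gripped, and the tray's far edge is level at row 238, so the tray is square to the tool. Sliding into the jig.

servo_tool(
  motion=[
    [0, 0, -0.01, 0, 1],
    [0, 0, -0.025, 0, 1],
    [0, 0, -0.04, 0, 1],
    [0, 0, -0.055, 0, 1],
    [0, 0, -0.07, 0, 1],
    [0, 0, -0.085, 0, 1],
    [0, 0, -0.095, 0, 1],
    [0, 0, -0.1, 0, 1],
  ],
)

```text
clock: 4.65
tcp_pos: [0.402, -0.1888, 0.1995]
orientation: [1.317, 1.138, -1.318]
contact_force: [-0.5, -1.1, -3.8]
grip_width: 0.0132
```

```bash
python3 s.py
```

```text
4.65 [ 0.402  -0.1888  0.1995] 0.0132 F [-0.5 -1.1 -3.8] F jx,j -0.4 -1.2
y [ 0.9891 -0.147  -0.0017] z [-0.147  -0.9891 -0.001 ] yaw 8.45 jx 0.4256 s -0.127
```

servo_tool(
  motion=[
    [0, 0, -0.01, 0, 1],
    [0, 0, -0.023, 0, 1],
    [0, 0, -0.038, 0, 1],
    [0, 0, -0.052, 0, 1],
    [0, 0, -0.065, 0, 1],
    [0, 0, -0.075, 0, 1],
    [0, 0, -0.082, 0, 1],
    [0, 0, -0.082, 0, 1],
  ],
)

```text
clock: 5.45
tcp_pos: [0.4142, -0.1064, 0.1995]
orientation: [1.316, 1.139, -1.316]
contact_force: [0.1, 0.1, -4.1]
grip_width: 0.0135
```

```bash
python3 s.py
```

```text
5.45 [ 0.4142 -0.1064  0.1995] 0.0135 F [ 0.1  0.1 -4.1] F jx,j 0.1 0.1
y [ 0.9894 -0.1451 -0.0018] z [-0.1451 -0.9894 -0.0017] yaw 8.34 jx 0.4254 s -0.0437
```

Free sliding so far. Now a slow push to the stop.

servo_tool(
  motion=[
    [0, 0, -0.003, 0, 1],
    [0, 0, -0.006, 0, 1],
    [0, 0, -0.008, 0, 1],
    [0, 0, -0.01, 0, 1],
    [0, 0, -0.011, 0, 1],
    [0, 0, -0.011, 0, 1],
  ],
)

```text
clock: 6.05
tcp_pos: [0.4149, -0.098, 0.1995]
orientation: [1.316, 1.137, -1.321]
contact_force: [-2.6, -11.0, -0.2]
grip_width: 0.0131
```

```bash
python3 s.py
```

```text
6.05 [ 0.4149 -0.098   0.1995] 0.0131 F [ -2.6 -11.   -0.2] F jx,j -0.9 -11.3
y [ 0.9888 -0.1489 -0.0033] z [-0.1489 -0.9888  0.0012] yaw 8.57 jx 0.4248 s -0.0353
```

servo_tool(
  motion=[
    [0, 0, -0.004, 0, 1],
    [0, 0, -0.006, 0, 1],
    [0, 0, -0.006, 0, 1],
  ],
)

```text
clock: 6.35
tcp_pos: [0.4145, -0.0968, 0.1998]
orientation: [1.316, 1.131, -1.33]
contact_force: [-4.2, -19.9, 3.9]
grip_width: 0.0131
```

```bash
python3 s.py
```

```text
6.35 [ 0.4145 -0.0968  0.1998] 0.0131 F [ -4.2 -19.9   3.9] F jx,j -1.2 -20.3
y [ 0.9879 -0.1552 -0.0047] z [-0.1552 -0.9879  0.0067] yaw 8.93 jx 0.4243 s -0.0341
```

Solid contact: the axial force rises to 20 N with about 1 mm of motion. Releasing and backing up for a view.

servo_tool(
  motion=[
    [0, 0, 0, 0, 0.18],
    [0, 0, 0, 0, 0.18],
    [0, 0, 0, 0, 0.18],
    [-0.03, 0, 0, 0, 0.18],
    [-0.07, 0, 0, 0, 0.18],
    [-0.11, 0.01, 0, 0, 0.18],
    [-0.15, 0.03, 0, 0, 0.18],
    [-0.18, 0.03, 0, 0, 0.18],
  ],
)

```text
clock: 7.15
tcp_pos: [0.4474, -0.0997, 0.3829]
orientation: [1.317, 1.128, -1.325]
contact_force: [0.6, -0.0, -1.2]
grip_width: 0.0351
```

servo_tool(
  motion=[
    [-0.03, 0.02, -0.03, 0, -1],
    [-0.04, 0.03, -0.05, 0, -1],
    [-0.04, 0.03, -0.05, 0, -1],
    [-0.04, 0.03, -0.05, 0, -1],
  ],
)

```text
clock: 7.55
tcp_pos: [0.4845, -0.0539, 0.4223]
orientation: [1.316, 1.13, -1.323]
contact_force: [-1.6, -1.0, -1.2]
grip_width: 0.0854
```

```bash
python3 s.py; python3 - <<'E'
from h import *
o=get_obs(); a=grab_frame("wrist"); cv2.imwrite("pics/w4.png",cv2.resize(a[:,:,::-1],None,fx=1.4,fy=1.4,interpolation=cv2.INTER_CUBIC))
np.savez("w4.npz",a=a,p=o["tcp_pos"],r=o["orientation"])
E
```

```text
7.55 [ 0.4845 -0.0539  0.4223] 0.0854 F [-1.6 -1.  -1.2] F jx,j -1.4 -1.2
y [ 9.885e-01 -1.514e-01 -1.000e-04] z [-0.1514 -0.9885  0.0058] yaw 8.71 jx 0.4872 s 0.0187
```

View pics/w4.png

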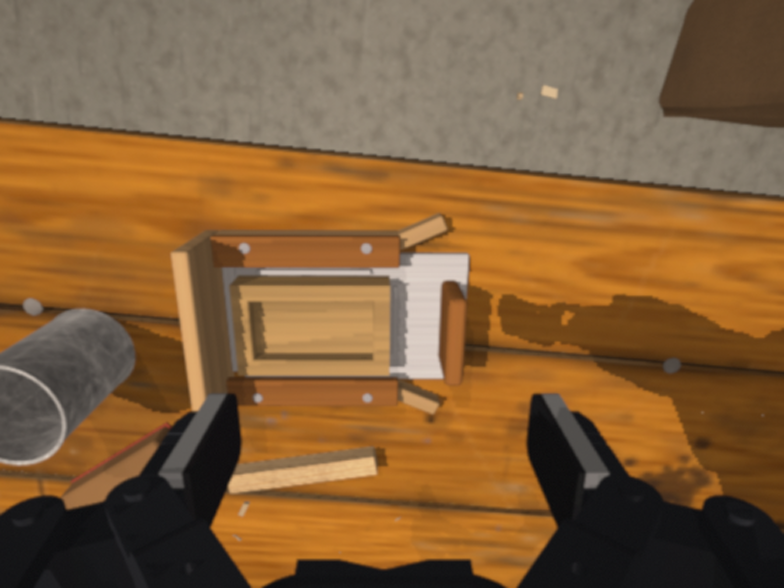

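The tray sits under the lips against the stop, with its back corner at (469,254). The recess rim is at about x 247-373, y 302-358, and the tin at (60,390) still stands. Next I measure the recess pose and the cleat pose.

```bash
cat > m4.py <<'E'
from h import *
d=np.load("w4.npz"); a=d["a"]; o=dict(tcp_pos=d["p"],orientation=d["r"]); c=cam("wrist",o)
p=np.radians(8.55); j=np.array([np.sin(p),np.cos(p)]); jx=np.array([j[1],-j[0]]); J=np.array([jx,j])
cl=lambda n,pts,z:print(n,(ray(c,np.array(pts)/1.4,z)[:,:2]@J.T).round(4).tolist())
cl("tray back far corner, near corner",[(469,254),(441,380)],.006); cl("rim (jx,s)",[(247,302),(373,302),(375,358),(251,358)],.032)
cl("block top corners",[(233,284),(391,284),(391,375),(240,375)],.032)
cl("rails inner",[(399,266),(397,379),(220,266),(230,378)],.0255); cl("rail outer far",[(212,234),(399,234)],.0255);cl("stop top",[(212,234),(225,390)],.07)
# gradient edges of the recess
g=cv2.GaussianBlur(cv2.cvtColor(a,cv2.COLOR_RGB2GRAY).astype(float),(0,0),.7)
for n,row in (("row330",g[int(322/1.4),155:290]),): 
    e=np.gradient(row); i=np.flatnonzero(np.abs(e)>4); print(n,[(round((155+k)*1.4),round(e[k])) for k in i])
col=g[180:285,int(330/1.4)]; e=np.gradient(col); i=np.flatnonzero(np.abs(e)>4); print("col330",[(round((180+k)*1.4),round(e[k])) for k in i])
# cleat from first top picture
b=cv2.imread("pics/top.png"); t=cam("top"); h=cv2.cvtColor(b,cv2.COLOR_BGR2HSV)
print("cleat hsv",h[149,184],"wood",h[165,190],h[140,160])
E
python3 m4.py
```

```text
tray back far corner, near corner [[0.4696, -0.0523], [0.3583, -0.0341]]
rim (jx,s) [[0.44, 0.1179], [0.4394, 0.023], [0.3926, 0.0219], [0.3932, 0.1191]]
block top corners [[0.4543, 0.127], [0.4537, 0.0095], [0.3775, 0.0093], [0.3783, 0.1291]]
rails inner [[0.4657, 0.0033], [0.3703, 0.0043], [0.4664, 0.1373], [0.3721, 0.1394]]
rail outer far [[0.4908, 0.1405], [0.4901, 0.0035]]
stop top [[0.5006, 0.1256], [0.3868, 0.1292]]
row330 [(225, 5), (227, 8), (228, 7), (232, -5), (239, 8), (241, 17), (242, 17), (244, 8), (246, -9), (248, -17), (249, -21), (251, -16), (252, -5), (259, 5), (260, 11), (262, 19), (263, 20), (265, 12), (388, -9), (389, -14), (391, -11), (399, 4), (400, 4), (402, 5), (403, 12), (405, 18)]
col330 [(266, 6), (267, 11), (269, 21), (270, 23), (272, 7), (273, -18), (274, -34), (276, -28), (277, -12), (283, 10), (284, 20), (286, 21), (287, 12), (288, 4), (300, -7), (301, -8), (339, -4), (350, -7), (351, -19), (353, -23), (354, -15), (356, -5), (358, 15), (360, 20), (361, 15), (363, 7), (372, -5), (374, -17), (375, -29), (377, -24), (379, 13), (381, 13), (382, 5)]
cleat hsv [ 17 122 173] wood [ 16 190 166] [ 15 192 163]
```

servo_tool(
  motion=[
    [0, 0.002, -0.03, 8, -1],
    [0, 0.005, -0.07, 16, -1],
    [0, 0.008, -0.115, 24, -1],
    [0, 0.011, -0.16, 32, -1],
    [0, 0.014, -0.205, 40, -1],
    [0, 0.017, -0.25, 48, -1],
    [0, 0.02, -0.295, 56, -1],
    [0, 0.022, -0.34, 64, -1],
  ],
)

```text
clock: 8.4
tcp_pos: [0.545, 0.1949, 0.409]
orientation: [1.884, 0.534, -1.948]
contact_force: [0.3, 0.0, -2.0]
grip_width: 0.0855
```

```bash
python3 s.py; python3 -c "
from h import *
o=get_obs();print(o['joints'].round(2)); T=tool(o); d=T.T@(np.array([.574,.358,.40])-o['tcp_pos']); print(d.round(4), np.degrees(np.arctan2(-T[0,2],-T[1,2])))"
```

```text
8.4 [0.545  0.1949 0.409 ] 0.0855 F [ 0.3  0.  -2. ] F jx,j 0.3 0.1
y [ 0.5155 -0.8569 -0.01  ] z [-0.8563 -0.5155  0.0304] yaw 58.95 jx 0.5099 s 0.2738
[-0.71  0.33  0.33  1.79 -0.13  1.07 -2.93]
[ 0.0069 -0.1247 -0.1092] 58.95244036744812
```

Joint 7 is at its limit (-2.93), so I unwind the other way to the half-turn-equivalent grasp.

servo_tool(
  motion=[
    [0, -0.01, -0.01, -8, -1],
    [0, -0.03, -0.025, -16, -1],
    [0, -0.05, -0.045, -24, -1],
    [0, -0.07, -0.06, -32, -1],
    [0, -0.09, -0.08, -40, -1],
    [0, -0.11, -0.095, -48, -1],
    [0.003, -0.12, -0.105, -56, -1],
    [0.003, -0.1247, -0.1092, -64, -1],
  ],
)

```text
clock: 9.2
tcp_pos: [0.5737, 0.3586, 0.4018]
orientation: [1.117, 1.272, -1.167]
contact_force: [0.4, -0.4, -0.4]
grip_width: 0.0854
```

servo_tool(
  motion=[
    [0, 0, 0, -8.5, -1],
    [0, 0, 0, -17, -1],
    [0, 0, 0, -25.5, -1],
    [0, 0, 0, -34, -1],
    [0, 0, 0, -42.5, -1],
    [0, 0, 0, -51, -1],
    [0, 0, 0, -59, -1],
    [0, 0, 0, -67, -1],
  ],
)

```text
clock: 10.0
tcp_pos: [0.5738, 0.3571, 0.4002]
orientation: [0.226, 1.592, -0.251]
contact_force: [-0.4, 0.3, -0.6]
grip_width: 0.0853
```

```bash
python3 s.py; python3 -c "
from h import *
o=get_obs();print(o['joints'].round(2)); T=tool(o); print('x',T[:,0].round(4)); d=T.T@(np.array([.574,.358,.40])-o['tcp_pos']); print(d.round(4))"
```

```text
10.0 [0.5738 0.3571 0.4002] 0.0853 F [-0.4  0.3 -0.6] F jx,j -0.4 0.2
y [ 0.2975  0.9545 -0.0211] z [ 0.954  -0.298  -0.0311] yaw -72.65 jx 0.5143 s 0.4385
[-0.51  0.5  -0.2   1.53  0.09  1.15 -1.02]
x [-0.036  -0.0108 -0.9993]
[ 0.0002  0.0009 -0.    ]
```

servo_tool(
  motion=[
    [0, 0, 0, -6, -1],
    [0, 0, 0, -11.8, -1],
    [0, 0, 0, -11.8, -1],
    [0, 0, 0, -11.8, -1],
  ],
)

```text
clock: 10.4
tcp_pos: [0.5739, 0.3562, 0.3993]
orientation: [0.068, 1.606, -0.09]
contact_force: [-0.0, -0.6, 0.5]
grip_width: 0.0854
```

```bash
python3 s.py; python3 - <<'E'
from h import *
o=get_obs(); a=grab_frame("wrist"); cv2.imwrite("pics/w5.png",cv2.resize(a[:,:,::-1],None,fx=1.4,fy=1.4,interpolation=cv2.INTER_CUBIC))
np.savez("w5.npz",a=a,p=o["tcp_pos"],r=o["orientation"])
print(proj(cam("wrist",o),[.574,.358,.019])*1.4)
E
```

```text
10.4 [0.5739 0.3562 0.3993] 0.0854 F [-0.  -0.6  0.5] F jx,j 0.1 -0.6
y [ 0.0996  0.9949 -0.0157] z [ 0.9943 -0.1001 -0.036 ] yaw -84.25 jx 0.5146 s 0.4375
[402.55568316 230.21132476]
```

View pics/w5.png

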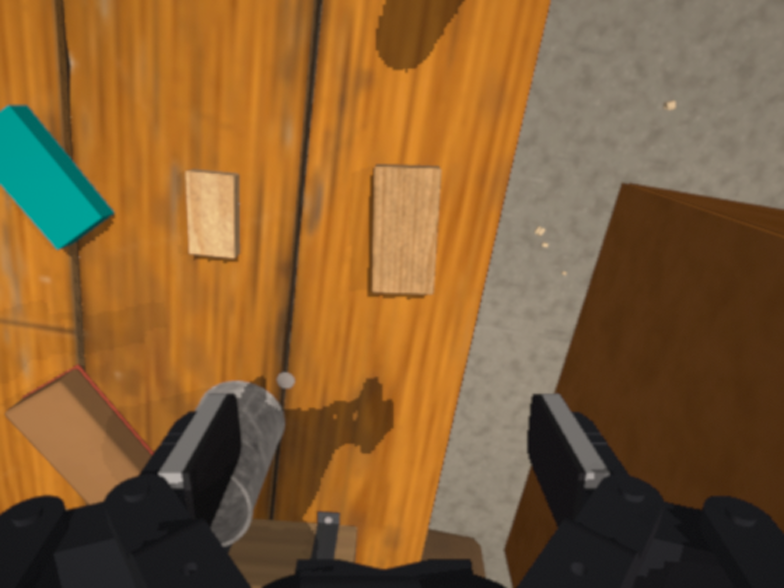

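The cleat is at (373-440,166-294), within a few px of the prediction. The small offcut (212,215), tin (240,450) and cork block (80,420) are undisturbed. Fitting the cleat's top face.

```bash
python3 - <<'E'
from h import *
d=np.load("w5.npz"); a=d["a"]; o=dict(tcp_pos=d["p"],orientation=d["r"]); c=cam("wrist",o); T=tool(o)
h=cv2.cvtColor(a,cv2.COLOR_RGB2HSV); m=((h[...,1]<165)&(h[...,2]>120)).astype(np.uint8); m[:,:258]=0; m[:,325:]=0; m[:110]=0; m[220:]=0
m=cv2.morphologyEx(m,cv2.MORPH_OPEN,np.ones((3,3)))
n,l,s,ce=cv2.connectedComponentsWithStats(m); i=1+np.argmax(s[1:,4]); print(s[i])
k=max(cv2.findContours((l==i).astype(np.uint8),0,2)[0],key=len)[:,0]
P=ray(c,k,.019)[:,:2]; r=cv2.minAreaRect((P*1000).astype(np.float32)); print(r)
q=ray(c,np.array([(375,167),(440,168),(433,294),(372,293)])/1.4,.019)[:,:2]; print("clicks",q.round(4).tolist(),q.mean(0))
E
```

```text
[ 265  117   50   94 4265]
((575.1256103515625, 356.6651916503906), (92.10720825195312, 45.48936462402344), 82.66360473632812)
clicks [[0.5594, 0.4028], [0.6026, 0.3979], [0.592, 0.3087], [0.5476, 0.3134]] [0.57539565 0.3556946 ]
```

```bash
python3 - <<'E'
from h import *
o=get_obs(); T=tool(o); print("x",T[:,0].round(4))
for z in(.10,.021):
    tcp=np.array([.576,.364,z])-.155*T[:,0]; print(tcp.round(4),(T.T@(tcp-o["tcp_pos"])).round(4))
E
```

```text
x [-0.037  -0.0117 -0.9992]
[0.5817 0.3658 0.2549] [0.1442 0.0123 0.0121]
[0.5817 0.3658 0.1759] [0.2231 0.0135 0.0149]
```

servo_tool(
  motion=[
    [0.03, 0.005, 0.004, 0.7, -1],
    [0.065, 0.009, 0.008, 1.45, -1],
    [0.1, 0.0117, 0.0106, 1.45, -1],
    [0.135, 0.0122, 0.0118, 1.45, -1],
    [0.165, 0.0127, 0.013, 1.45, -1],
    [0.19, 0.013, 0.0137, 1.45, -1],
    [0.205, 0.0132, 0.0142, 1.45, -1],
    [0.205, 0.0132, 0.0142, 1.45, -1],
  ],
)

```text
clock: 11.25
tcp_pos: [0.5809, 0.3652, 0.1917]
orientation: [0.086, 1.608, -0.113]
contact_force: [-0.6, -0.3, 0.5]
grip_width: 0.0855
```

```bash
python3 - <<'E'
from h import *
o=get_obs(); T=tool(o); print(o["clock"],o["tcp_pos"].round(4),T.round(4).tolist(),o["contact_force"].round(1))
tcp=np.array([.576,.364,.021])-.155*T[:,0]; print(tcp.round(4),(T.T@(tcp-o["tcp_pos"])).round(4))
E
```

```text
11.25 [0.5809 0.3652 0.1917] [[-0.0403, 0.1249, 0.9913], [-0.0144, 0.992, -0.1256], [-0.9991, -0.0193, -0.0382]] [-0.6 -0.3  0.5]
[0.5822 0.3662 0.1759] [0.0157 0.0015 0.0018]
```

servo_tool(
  motion=[
    [0.008, 0.001, 0.001, 0, -1],
    [0.0157, 0.0015, 0.0018, 0, -1],
    [0.0157, 0.0015, 0.0018, 0, -0.3],
    [0.0157, 0.0015, 0.0018, 0, 0.2],
    [0.0157, 0.0015, 0.0018, 0, 1],
    [0.0157, 0.0015, 0.0018, 0, 1],
    [0.0157, 0.0015, 0.0018, 0, 1],
    [0.0157, 0.0015, 0.0018, 0, 1],
  ],
  force=30,
)

```text
clock: 12.05
tcp_pos: [0.5826, 0.3664, 0.1768]
orientation: [0.087, 1.607, -0.112]
contact_force: [-0.3, -0.5, 6.1]
grip_width: 0.0445
```

```bash
python3 s.py
```

```text
12.05 [0.5826 0.3664 0.1768] 0.0445 F [-0.3 -0.5  6.1] F jx,j -0.3 -0.5
y [ 0.125   0.992  -0.0183] z [ 0.9914 -0.1256 -0.037 ] yaw -82.78 jx 0.5216 s 0.449
```

servo_tool(
  motion=[
    [-0.01, 0, 0, 0, 1],
    [-0.03, 0, 0, 0, 1],
    [-0.06, 0, 0, 0, 1],
    [-0.095, 0, 0, 0, 1],
    [-0.13, 0, 0, 0, 1],
    [-0.16, 0, 0, 0, 1],
    [-0.18, 0, 0, 0, 1],
    [-0.18, 0, 0, 0, 1],
  ],
)

```text
clock: 12.85
tcp_pos: [0.5903, 0.3694, 0.3609]
orientation: [0.09, 1.602, -0.109]
contact_force: [0.2, 0.2, -0.4]
grip_width: 0.0442
```

```bash
python3 s.py; python3 - <<'E'
from h import *
o=get_obs(); a=grab_frame("wrist"); b=grab_frame("scene")
s=lambda x,f:cv2.resize(x[:,:,::-1],None,fx=f,fy=f,interpolation=cv2.INTER_CUBIC)
P=np.array(o["tcp_pos"])+tool(o)[:,0]*.155; u=proj(cam("scene"),P).astype(int); print(u)
y0=max(u[1]-70,0);x0=max(u[0]-70,0)
cv2.imwrite("pics/w6.png",np.hstack([s(a,.85)[:, :400],cv2.resize(s(b[y0:y0+120,x0:x0+133],3),(400,357))]))
# drawn prediction of tilt: bench-level expected shifts
T=tool(o); print("x",T[:,0].round(4)); tcp=np.array([.4217,.0077,0])
E
```

```text
12.85 [0.5903 0.3694 0.3609] 0.0442 F [ 0.2  0.2 -0.4] F jx,j 0.1 0.2
y [ 0.1254  0.992  -0.014 ] z [ 0.9915 -0.1258 -0.0323] yaw -82.77 jx 0.5289 s 0.4531
[112 159]
x [-0.0338 -0.0098 -0.9994]
```

View pics/w6.png

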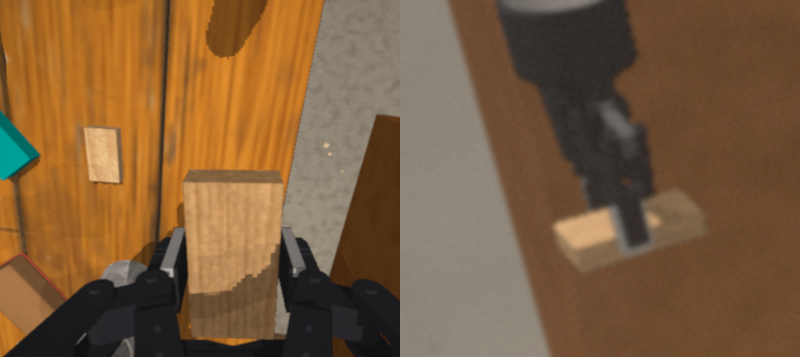

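The cleat is held squarely at mid-length and sits level in the jaws to within the ~2° tool tilt. The small offcut is at (103,155) in the left half, and the tin is unmoved. Computing the carry.

```bash
cat > hov.py <<'E'
from h import *
import sys
o=get_obs(); T=tool(o); K,X=cam("wrist",o)
g=dict(tcp_pos=np.array([.5826,.3664,.1768]),R=R.from_rotvec([.087,1.607,-.112]).as_matrix())
ct=g["R"].T@(np.array([.575,.356,.0095])-g["tcp_pos"]); ct[2]=0
if len(sys.argv)>1: ct[1]=float(sys.argv[1])
pk=np.array([.4217,.0077,.032]); yaw=np.degrees(np.arctan2(-T[0,2],-T[1,2])); turn=-81.45-yaw
T2=T@R.from_euler("x",turn,degrees=True).as_matrix()
cur=o["tcp_pos"]+T@ct; print("clock",o["clock"],"cleat in tool",ct.round(4),"cleat now",cur.round(4),"rel pocket",(cur-pk).round(4),"turn",turn.round(2),"tilt",T[2].round(4),"F",o["contact_force"].round(1))
for gap in(.2,.05,.01):
    tcp=pk+[0,0,gap+.0095]-T2@ct; print(gap,tcp.round(4),"r",np.hypot(*tcp[:2]).round(4),"shift",(T.T@(tcp-o["tcp_pos"])).round(4))
E
python3 hov.py; python3 - <<'E'
from h import *
o=get_obs(); p=camera_params("wrist"); K=np.array(p["mtx"]); M=np.array(p["T_tool_cam"])
for uv,x in (((187,182),.158),((281,182),.158),((184,171),.177),((283,171),.177)):
    d=M[:3,:3]@np.linalg.inv(K)@[uv[0]/.85,uv[1]/.85,1]; P=M[:3,3]+d*(x-M[0,3])/d[0]; print("front corner in tool",P.round(4))
E
```

```text
clock 12.95 cleat in tool [ 0.1676 -0.0082  0.    ] cleat now [0.5819 0.3582 0.1893] rel pocket [0.1602 0.3505 0.1573] turn 1.32 tilt [-0.9991 -0.0184 -0.037 ] F [ 0.1 -0.2 -1.5]
0.2 [0.4294 0.0181 0.4088] r 0.4298 shift [-0.0411 -0.3687 -0.1164]
0.05 [0.4294 0.0181 0.2588] r 0.4298 shift [ 0.1088 -0.3659 -0.1109]
0.01 [0.4294 0.0181 0.2188] r 0.4298 shift [ 0.1487 -0.3652 -0.1094]
front corner in tool [ 0.158   0.0371 -0.0199]
front corner in tool [0.158  0.0371 0.0215]
front corner in tool [ 0.177   0.036  -0.0241]
front corner in tool [0.177  0.036  0.0253]
```

servo_tool(
  motion=[
    [-0.02, -0.015, -0.005, 0, 1],
    [-0.035, -0.045, -0.014, 0, 1],
    [-0.041, -0.085, -0.027, 0.5, 1],
    [-0.041, -0.13, -0.041, 1, 1],
    [-0.041, -0.175, -0.055, 1.32, 1],
    [-0.041, -0.22, -0.0695, 1.32, 1],
    [-0.041, -0.255, -0.0805, 1.32, 1],
    [-0.041, -0.28, -0.0884, 1.32, 1],
  ],
)

```text
clock: 13.75
tcp_pos: [0.4666, 0.0997, 0.4044]
orientation: [0.105, 1.609, -0.134]
contact_force: [1.1, 0.8, 1.0]
grip_width: 0.0444
```

```bash
python3 hov.py
```

```text
clock 13.75 cleat in tool [ 0.1676 -0.0082  0.    ] cleat now [0.4582 0.089  0.2372] rel pocket [0.0365 0.0813 0.2052] turn -0.13 tilt [-0.999  -0.0215 -0.0396] F [1.1 0.8 1. ]
0.2 [0.43   0.0184 0.4087] r 0.4304 shift [-0.0015 -0.086  -0.024 ]
0.05 [0.43   0.0184 0.2587] r 0.4304 shift [ 0.1483 -0.0827 -0.0181]
0.01 [0.43   0.0184 0.2187] r 0.4304 shift [ 0.1883 -0.0819 -0.0165]
```

servo_tool(
  motion=[
    [0, -0.03, -0.008, -0.1, 1],
    [0, -0.06, -0.017, -0.1, 1],
    [0, -0.08, -0.022, -0.1, 1],
    [0.02, -0.0855, -0.023, -0.1, 1],
    [0.05, -0.085, -0.022, -0.1, 1],
    [0.085, -0.084, -0.0205, -0.1, 1],
    [0.115, -0.0835, -0.0193, -0.1, 1],
    [0.13, -0.0831, -0.0188, -0.1, 1],
  ],
)

```text
clock: 14.55
tcp_pos: [0.4281, 0.018, 0.2736]
orientation: [0.102, 1.615, -0.134]
contact_force: [-0.3, 0.8, -0.4]
grip_width: 0.0445
```

```bash
python3 hov.py
```

```text
clock 14.55 cleat in tool [ 0.1676 -0.0082  0.    ] cleat now [0.4187 0.0072 0.1064] rel pocket [-0.003  -0.0005  0.0744] turn -0.03 tilt [-0.9987 -0.0232 -0.0458] F [-0.3  0.8 -0.4]
0.2 [0.4311 0.0185 0.4087] r 0.4315 shift [-0.135  -0.0022 -0.0033]
0.05 [0.4311 0.0185 0.2587] r 0.4315 shift [0.0148 0.0013 0.0036]
0.01 [0.4311 0.0185 0.2187] r 0.4315 shift [0.0547 0.0022 0.0054]
```

Tool tilt has crept to 2.6° (each call re-bases on a slightly drooped pose). In free space above the tin, I'll test which short motions leave the pose tilted back the other way.

servo_tool(
  motion=[
    [-0.03, 0, 0.001, 0, 1],
    [-0.07, 0, 0.003, 0, 1],
    [-0.11, 0, 0.005, 0, 1],
  ],
)

```text
clock: 14.85
tcp_pos: [0.4374, 0.0189, 0.3825]
orientation: [0.101, 1.62, -0.134]
contact_force: [1.5, 0.6, -0.7]
grip_width: 0.0439
```

servo_tool(
  motion=[
    [0, 0, 0.03, 0, 1],
    [0, 0, 0.06, 0, 1],
  ],
)

```text
clock: 15.05
tcp_pos: [0.4969, 0.0098, 0.3797]
orientation: [0.101, 1.62, -0.134]
contact_force: [0.8, -0.4, -0.3]
grip_width: 0.0442
```

servo_tool(
  motion=[
    [0, 0, 0, 0, 1],
  ],
)

```text
clock: 15.15
tcp_pos: [0.4989, 0.0092, 0.3785]
orientation: [0.102, 1.62, -0.135]
contact_force: [-0.7, -0.7, -1.6]
grip_width: 0.0441
```

servo_tool(
  motion=[
    [0, 0, 0, 0, 1],
    [0, 0, 0, 0, 1],
    [0, 0, 0, 0, 1],
  ],
)

```text
clock: 15.45
tcp_pos: [0.498, 0.0093, 0.3779]
orientation: [0.101, 1.621, -0.135]
contact_force: [0.1, -0.1, -1.2]
grip_width: 0.0444
```

```bash
python3 hov.py; python3 -c "
from h import *
for r in([.102,1.615,-.134],):print(R.from_rotvec(r).as_matrix()[2])"
```

```text
clock 15.45 cleat in tool [ 0.1676 -0.0082  0.    ] cleat now [ 0.4876 -0.0017  0.2108] rel pocket [ 0.0659 -0.0094  0.1788] turn -0.05 tilt [-0.9983 -0.0252 -0.0522] F [ 0.1 -0.1 -1.2]
0.2 [0.4322 0.0187 0.4086] r 0.4326 shift [-0.0271 -0.0012 -0.068 ]
0.05 [0.4322 0.0187 0.2586] r 0.4326 shift [ 0.1226  0.0026 -0.0602]
0.01 [0.4322 0.0187 0.2186] r 0.4326 shift [ 0.1626  0.0036 -0.0581]
[-0.99867119 -0.02369535 -0.04576454]
```

Droop adds about 0.1° per call, and tilt is now 3°. Stretching the arm towards its upper reach limit should tip the tool outward, which reverses that tilt. The space above is free, so I'm trying it.

servo_tool(
  motion=[
    [-0.03, 0, 0, 0, 1],
    [-0.08, 0, 0, 0, 1],
    [-0.13, 0, 0, 0, 1],
    [-0.18, 0, 0, 0, 1],
    [-0.23, 0, 0, 0, 1],
    [-0.28, 0, 0, 0, 1],
    [-0.32, 0, 0, 0, 1],
    [-0.34, 0, 0, 0, 1],
  ],
)

```text
clock: 16.25
tcp_pos: [0.5159, 0.0153, 0.7213]
orientation: [0.102, 1.616, -0.134]
contact_force: [0.7, -1.3, -0.8]
grip_width: 0.0439
```

```bash
python3 -c "
from h import *
o=get_obs(); print(o['clock'],o['tcp_pos'].round(3),o['joints'].round(3),tool(o)[2].round(4))"
```

```text
16.25 [0.516 0.015 0.721] [-0.064  0.098 -0.1    1.37   0.018  1.726 -0.311] [-0.9986 -0.0239 -0.0472]
```

servo_tool(
  motion=[
    [-0.04, 0, 0, 0, 1],
    [-0.09, 0, 0, 0, 1],
    [-0.13, 0, 0, 0, 1],
    [-0.15, 0, 0, 0, 1],
    [-0.15, 0, 0, 0, 1],
  ],
)

```text
clock: 16.75
tcp_pos: [0.5173, 0.0164, 0.8203]
orientation: [0.103, 1.59, -0.132]
contact_force: [1.1, -0.6, -0.3]
grip_width: 0.0441
```

```bash
python3 -c "
from h import *
o=get_obs(); print(o['clock'],o['tcp_pos'].round(3),o['joints'].round(3),tool(o)[2].round(4))"
```

```text
16.75 [0.517 0.016 0.82 ] [-0.745  0.128  0.719  1.157 -0.073  1.912 -0.202] [-0.9996 -0.0202 -0.0212]
```

servo_tool(
  motion=[
    [-0.03, 0, 0, 0, 1],
    [-0.05, 0, 0, 0, 1],
    [-0.05, 0, 0, 0, 1],
  ],
)

```text
clock: 17.05
tcp_pos: [0.5087, 0.0166, 0.8408]
orientation: [0.106, 1.55, -0.126]
contact_force: [-1.2, -1.1, 0.1]
grip_width: 0.0441
```

```bash
python3 -c "
from h import *
o=get_obs(); print(o['clock'],o['tcp_pos'].round(3),o['joints'].round(3),tool(o)[2].round(4))"
```

```text
17.05 [0.509 0.017 0.841] [-0.91   0.121  0.91   1.134 -0.086  1.915 -0.182] [-0.9998 -0.0119  0.0181]
```

The tilt is now about 1° the other way, which leaves room for the droop on the way back down.

```bash
sed -i 's/for gap in(.2,.05,.01)/for gap in(.35,.2,.05,.01)/' hov.py; python3 hov.py
```

```text
clock 17.05 cleat in tool [ 0.1676 -0.0082  0.    ] cleat now [0.5102 0.0061 0.6734] rel pocket [ 0.0885 -0.0016  0.6414] turn 0.08 tilt [-0.9998 -0.0119  0.0181] F [-1.2 -1.1  0.1]
0.35 [0.4202 0.0183 0.559 ] r 0.4206 shift [ 0.2804 -0.0081 -0.0928]
0.2 [0.4202 0.0183 0.409 ] r 0.4206 shift [ 0.4303 -0.0063 -0.0956]
0.05 [0.4202 0.0183 0.259 ] r 0.4206 shift [ 0.5803 -0.0045 -0.0983]
0.01 [0.4202 0.0183 0.219 ] r 0.4206 shift [ 0.6203 -0.004  -0.099 ]
```

servo_tool(
  motion=[
    [0.04, 0, -0.005, 0, 1],
    [0.085, 0, -0.012, 0, 1],
    [0.135, -0.001, -0.02, 0, 1],
    [0.185, -0.002, -0.03, 0, 1],
    [0.235, -0.003, -0.04, 0, 1],
    [0.28, -0.004, -0.05, 0, 1],
    [0.325, -0.005, -0.06, 0, 1],
    [0.36, -0.006, -0.07, 0, 1],
  ],
)

```text
clock: 17.85
tcp_pos: [0.4423, 0.0155, 0.4767]
orientation: [0.105, 1.553, -0.126]
contact_force: [-0.3, 0.3, -0.9]
grip_width: 0.0443
```

```bash
python3 hov.py;python3 -c "
from h import *
o=get_obs(); print(o['joints'].round(3))"
```

```text
clock 17.85 cleat in tool [ 0.1676 -0.0082  0.    ] cleat now [0.4433 0.0049 0.3092] rel pocket [ 0.0216 -0.0028  0.2772] turn 0.09 tilt [-0.9998 -0.0122  0.0151] F [-0.3  0.3 -0.9]
0.35 [0.4207 0.0182 0.559 ] r 0.4211 shift [-0.0826 -0.0015 -0.0205]
0.2 [0.4207 0.0182 0.409 ] r 0.4211 shift [ 0.0674  0.0004 -0.0228]
0.05 [0.4207 0.0182 0.259 ] r 0.4211 shift [ 0.2174  0.0022 -0.0251]
0.01 [0.4207 0.0182 0.219 ] r 0.4211 shift [ 0.2574  0.0027 -0.0257]
[-1.013 -0.043  0.829  2.03   0.053  1.131 -0.354]
```

servo_tool(
  motion=[
    [0.03, 0.0005, -0.01, 0.05, 1],
    [0.07, 0.001, -0.02, 0.09, 1],
    [0.11, 0.0012, -0.0235, 0.09, 1],
    [0.15, 0.0015, -0.024, 0.09, 1],
    [0.185, 0.0018, -0.0246, 0.09, 1],
    [0.21, 0.0021, -0.025, 0.09, 1],
    [0.227, 0.0023, -0.0253, 0.09, 1],
    [0.227, 0.0023, -0.0253, 0.09, 1],
  ],
)

```text
clock: 18.65
tcp_pos: [0.419, 0.0178, 0.2472]
orientation: [0.106, 1.559, -0.129]
contact_force: [-1.2, -0.4, -0.5]
grip_width: 0.0442
```

```bash
python3 hov.py; python3 - <<'E'
from h import *
o=get_obs(); a=grab_frame("wrist"); print(o["joints"].round(2)); cv2.imwrite("pics/w7.png",cv2.resize(a[:,:,::-1],None,fx=1.4,fy=1.4,interpolation=cv2.INTER_CUBIC))
np.savez("w7.npz",a=a,p=o["tcp_pos"],r=o["orientation"])
E
```

```text
clock 18.65 cleat in tool [ 0.1676 -0.0082  0.    ] cleat now [0.419  0.0071 0.0798] rel pocket [-0.0027 -0.0006  0.0478] turn -0.04 tilt [-0.9999 -0.0142  0.0096] F [-1.2 -0.4 -0.5]
0.35 [0.4217 0.0184 0.559 ] r 0.4221 shift [-0.3117 -0.0034  0.0056]
0.2 [0.4217 0.0184 0.409 ] r 0.4221 shift [-0.1617 -0.0013  0.0041]
0.05 [0.4217 0.0184 0.259 ] r 0.4221 shift [-0.0117  0.0009  0.0027]
0.01 [0.4217 0.0184 0.219 ] r 0.4221 shift [0.0283 0.0014 0.0023]
[-0.77  0.38  0.69  2.31 -0.43  0.56  0.1 ]
```

View pics/w7.png

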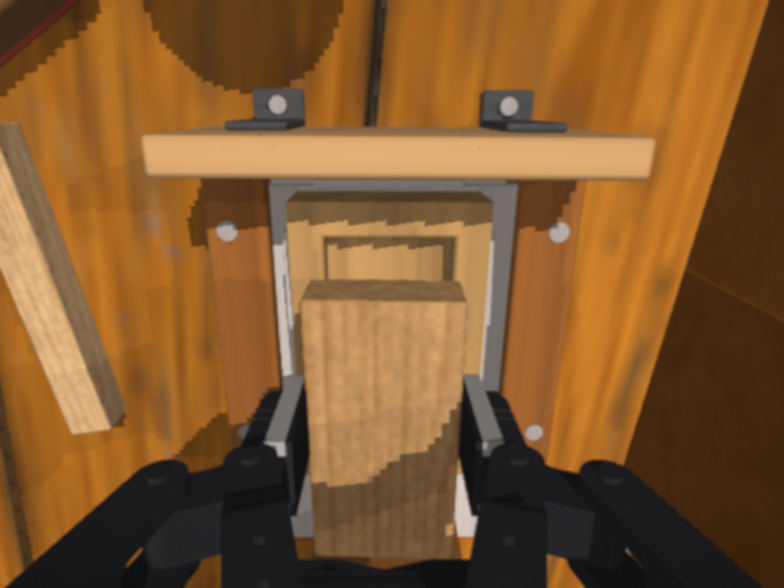

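This view shows the cleat (305-466,282-555) over the block, with the recess rim's far end at v≈237, u 323-457. The stop and rails are clear. Checking lateral and longitudinal alignment from these pixels.

```bash
python3 - <<'E'
from h import *
d=np.load("w7.npz"); a=d["a"]; o=dict(tcp_pos=d["p"],orientation=d["r"]); c=cam("wrist",o); T=tool(o)
g=cv2.GaussianBlur(cv2.cvtColor(a,cv2.COLOR_RGB2GRAY).astype(float),(0,0),.6)
def ed(n,v,lo): 
    e=np.gradient(v); i=[k for k in range(1,len(e)-1) if abs(e[k])>3.5 and abs(e[k])>=max(abs(e[k-1]),abs(e[k+1]))]; print(n,[(round((lo+k+.0)*1.4),round(e[k])) for k in i])
ed("row270",g[int(270/1.4),200:360],200); ed("row255",g[int(255/1.4),200:360],200); ed("row320",g[int(320/1.4),200:360],200); ed("col390",g[120:215,int(390/1.4)],120); ed("col345",g[120:215,int(345/1.4)],120)
p=np.radians(8.55); j=np.array([np.sin(p),np.cos(p)]); jx=np.array([j[1],-j[0]]); J=np.array([jx,j])
print("rim far corners jx,s",(ray(c,np.array([(323,237),(457,237)])/1.4,.032)[:,:2]@J.T).round(4).tolist(),"block far edge/corners",(ray(c,np.array([(287,222),(493,222)])/1.4,.032)[:,:2]@J.T).round(4).tolist())
print("expected rim far", .416-.0245,.416+.0245,.070+.047)
print("rails lips", (ray(c,np.array([(272,300),(510,300)])/1.4,.0255)[:,:2]@J.T).round(4).tolist())
z=o["tcp_pos"][2]-.158
print("cleat top front corners",(ray(c,np.array([(305,302),(466,301)])/1.4,z)[:,:2]@J.T).round(4).tolist(),"bottom",(ray(c,np.array([(309,282),(461,282)])/1.4,z-.019)[:,:2]@J.T).round(4).tolist())
E
```

```text
row270 [(287, -18), (290, 8), (323, -18), (328, 21), (347, 4), (442, -17), (454, 20), (487, 11), (493, -21)]
row255 [(286, -17), (288, 9), (323, -18), (328, 21), (347, 5), (417, -4), (442, -17), (454, 19), (489, 10), (493, -24)]
row320 [(286, -12), (288, 7), (293, -26), (301, 19), (311, 4), (321, -7), (329, 4), (342, -5), (357, -5), (372, -4), (445, -7), (463, -5), (468, 4), (483, 11), (490, -23)]
col390 [(176, -17), (181, 4), (190, -14), (202, 9), (225, 20), (235, -16), (246, 21), (280, -19)]
col345 [(175, -17), (181, 4), (190, -15), (202, 10), (220, 21), (235, -21), (248, 20), (279, -15)]
rim far corners jx,s [[0.3918, 0.1181], [0.4414, 0.1179]] block far edge/corners [[0.3789, 0.1237], [0.4543, 0.1235]]
expected rim far 0.39149999999999996 0.4405 0.117
rails lips [[0.3696, 0.0908], [0.465, 0.0903]]
cleat top front corners [[0.3927, 0.1144], [0.4356, 0.1145]] bottom [[0.3913, 0.1136], [0.4372, 0.1134]]
```

servo_tool(
  motion=[
    [0.005, 0.001, 0.002, 0, 1],
    [0.012, 0.002, 0.004, 0, 1],
    [0.019, 0.0022, 0.0042, 0, 1],
    [0.024, 0.0022, 0.0042, 0, 1],
    [0.0265, 0.0022, 0.0042, 0, 1],
    [0.0265, 0.0022, 0.0042, 0, 1],
    [0.0265, 0.0022, 0.0042, 0, 1],
  ],
)

```text
clock: 19.4
tcp_pos: [0.4244, 0.0188, 0.222]
orientation: [0.107, 1.557, -0.129]
contact_force: [0.1, 0.4, -0.6]
grip_width: 0.0445
```

```bash
python3 hov.py | head -1; python3 - <<'E'
from h import *
o=get_obs(); a=grab_frame("wrist"); b=grab_frame("scene"); u=proj(cam("scene"),[.42,.01,.05]).astype(int)
np.savez("w8.npz",a=a,p=o["tcp_pos"],r=o["orientation"])
s=lambda x,f:cv2.resize(x[:,:,::-1],None,fx=f,fy=f,interpolation=cv2.INTER_CUBIC)
cv2.imwrite("pics/w8.png",np.hstack([s(a,1.0)[:,150:500],cv2.resize(s(b[u[1]-60:u[1]+60,u[0]-63:u[0]+63],3.5),(441,420))]))
E
```

```text
clock 19.4 cleat in tool [ 0.1676 -0.0082  0.    ] cleat now [0.4248 0.0082 0.0546] rel pocket [0.0031 0.0005 0.0226] turn -0.06 tilt [-0.9998 -0.0133  0.0117] F [ 0.1  0.4 -0.6]
```

View pics/w8.png

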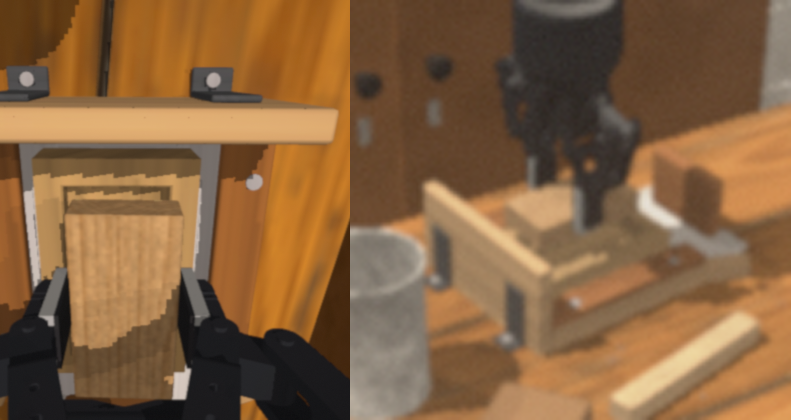

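The cleat is about 3 mm off laterally (cleat corners 216-332 against rim 213-320 in full-frame px) and the gap is about 13 mm. Applying a small correction.

servo_tool(
  motion=[
    [0.001, 0, -0.0015, 0, 1],
    [0.003, 0, -0.0028, 0, 1],
    [0.003, 0, -0.0028, 0, 1],
    [0.003, 0, -0.0028, 0, 1],
  ],
)

```text
clock: 19.9
tcp_pos: [0.4217, 0.0193, 0.2191]
orientation: [0.107, 1.557, -0.129]
contact_force: [-0.4, 0.6, -0.6]
grip_width: 0.0445
```

```bash
cat > chk.py <<'E'
from h import *
o=get_obs(); a=grab_frame("wrist"); c=cam("wrist",o); T=tool(o)
g=cv2.GaussianBlur(cv2.cvtColor(a,cv2.COLOR_RGB2GRAY).astype(float),(0,0),.6)
def ed(n,v,lo): 
    e=np.gradient(v); i=[k for k in range(1,len(e)-1) if abs(e[k])>3.5 and abs(e[k])>=max(abs(e[k-1]),abs(e[k+1]))]; print(n,[(lo+k,round(e[k])) for k in i])
for r in(189,193,197,216,222): ed("row%d"%r,g[r,190:360],190)
ed("col250",g[140:225,250],140); ed("col290",g[140:225,290],140)
cv2.imwrite("pics/w9.png",a[:,:,::-1])
np.savez("w9.npz",a=a,p=o["tcp_pos"],r=o["orientation"])
E
python3 hov.py|head -1; python3 chk.py
```

```text
clock 19.9 cleat in tool [ 0.1676 -0.0082  0.    ] cleat now [0.4221 0.0086 0.0516] rel pocket [0.0004 0.0009 0.0196] turn -0.06 tilt [-0.9998 -0.0131  0.0119] F [-0.4  0.6 -0.6]
row189 [(218, -19), (222, 4), (274, -4), (327, 16), (358, -16)]
row193 [(218, -19), (222, 11), (224, 9), (230, -16), (248, 5), (255, 9), (259, -16), (277, 4), (284, 9), (288, -15), (296, -4), (307, 4), (313, 6), (316, -10), (327, 18), (355, 7), (358, -21)]
row197 [(218, -21), (222, 23), (230, -7), (235, 5), (238, 4), (259, -7), (264, 5), (288, -7), (293, 4), (316, -17), (327, 17), (354, 4), (357, -20)]
row216 [(216, 6), (228, -4), (270, 4), (318, -5), (334, 5), (353, 7), (356, -21)]
row222 [(191, -9), (209, -14), (215, 18), (229, -5), (236, 5), (243, -4), (254, -5), (318, -6), (331, -6), (334, 5), (353, 9), (356, -24)]
col250 [(143, -15), (149, -14), (159, 9), (177, 21), (187, -19), (193, 22), (199, -21), (214, 16)]
col290 [(143, -15), (149, -15), (160, 10), (176, 20), (187, -15), (196, 19), (200, -16), (215, 16)]
```

```bash
python3 - <<'E'
from h import *
d=np.load("w9.npz"); o=dict(tcp_pos=d["p"],orientation=d["r"]); c=cam("wrist",o)
p=np.radians(8.55); j=np.array([np.sin(p),np.cos(p)]); J=np.array([[j[1],-j[0]],j])
print("rim far",(ray(c,[(218,187),(327.5,187)],.032)[:,:2]@J.T).round(4).tolist(),"cleat bottom front",(ray(c,[(250,199),(290,200)],.042)[:,:2]@J.T).round(4).tolist(),"cleat top",(ray(c,[(215.5,214.5),(333,215)],.061)[:,:2]@J.T).round(4).tolist())
import cv2
s=camera_params; b=grab_frame("top"); cv2.imwrite("pics/t2.png",cv2.resize(b[120:300,130:430,::-1],None,fx=2.6,fy=2.6,interpolation=cv2.INTER_CUBIC))
E
```

```text
rim far [[0.3918, 0.119], [0.4407, 0.1187]] cleat bottom front [[0.4065, 0.1166], [0.4234, 0.1161]] cleat top [[0.3946, 0.1169], [0.4385, 0.1165]]
```

View pics/t2.png

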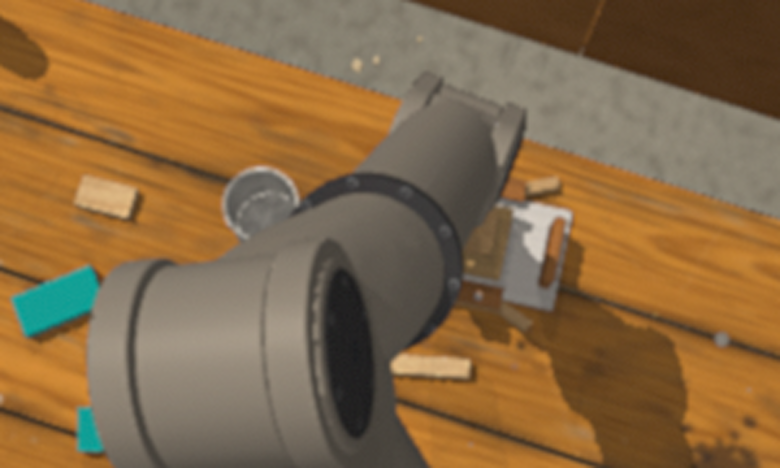

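The cleat is centred: 0.3 mm off laterally and 2.4 mm clear at the far end (2 mm is ideal). Tilt is about 0.7° and the gap about 10 mm. The tin is still at its original pixel, about (230,199). Handing in.

```bash
python3 hov.py|head -1; python3 -c "
from bench import *
print(hand_in())"
```

```text
clock 20.0 cleat in tool [ 0.1676 -0.0082  0.    ] cleat now [0.4222 0.0086 0.0517] rel pocket [0.0005 0.0009 0.0197] turn -0.06 tilt [-0.9998 -0.0131  0.0121] F [ 0.3  1.  -0.8]
the job is handed in; nothing more can be done
None
```

The job is handed in, at 20 s on the robot's clock. The tray is home in the jig and released, and the larger offcut (the cleat) is held over the recess.

- **Tray:** I slid it in by the handle until it met the stop. The push force rose to 20 N with only about 1 mm of movement. Measured afterwards, the nose is 142.7 mm along the jig's axis against 143 mm for the stop, which is as close as the calibration can tell.
- **Cleat:** I lifted it well above the tin and carried it over. The last check put it about 0.3 mm off centre sideways, with 2.4 mm of clearance at the far end. The gap is about 10 mm, and the force reading showed no contact.
- **Level:** it hovers about 0.7° off level, judged from the tool's tilt. The tool had drifted to 3° while I was carrying the cleat, so I raised the arm to its reach limit to bring it back before lowering.
- **Bystanders:** the tin and the small offcut looked unmoved in the last top view. The cork block was hidden by the arm there, so I could not recheck it at the end, but nothing was moved near it.

My height estimates for the cleat rest on calibration good to about 2 mm, so the true gap could differ by that much.

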